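# Back the indexing wheel up one notch

### The arm

A 6-joint arm with a two-finger parallel gripper is mounted at the origin on a cart in front of the work surface, level with it; the furniture and walls round the work are solid. World frame = base frame: x ahead of the robot, y to its left, z up, the work surface at z = 0. Lengths are in mm, angles in rad, forces in N, time in s.
With the tool pointing down it reaches from about 275 to 825 mm from the base axis. Payload 5.2 kg.
Tool frame: the origin (TCP) lies at the very end of the fingers, on their centre line; the grasp point (between the pads) lies 19 mm behind it; z points along the fingers, y is the line along which they close (so a half turn about z gives the same grasp; the last joint's range is limited). The gripper opens to 93 mm and grips with 3 to 60 N. Pads are 15 mm wide; open, the fingers measure 128 mm over their backs; the gripper's body (75 mm by 188 mm) begins 65 mm behind the grasp point.
Start: joints at [1.096, 0.259, 1.535, -0, 1.348, -0.203], TCP at [147.634, 529.82, 218.653] pointing down, gripper open.
Joint ranges: [-3.14, 3.14], [-0.91, 2.08], [0.19, 2.58], [-1.22, 4.36], [0.22, 2.71], [-3.12, 3.12]. Speed limits (rad/s): [2.57, 2.57, 3.14, 3.14, 3.14, 3.14].

### API

Orientations are given as a rotation vector (axis times angle).
In Python, from station import robot gives the robot as it stands.
- The arm moves only by the tool servo_tool, never from a script. Its arguments are lists of equal length, an entry for each row: "slide": the shift along the tool's x, y, z in cm, a list of three; "rotation": the turn, a rotation vector about the tool's x, y, z in degrees, a list of three; "claw": the opening, from 0 (shut) to 1 (fully open). A call has 1 to 8 rows; each row shifts and turns the commanded pose from where the row before left it, along the tool's axes as they then stand; what a row does not reach is not made up. A row lasts 1/12 s, in which the tool goes at most 41.7 mm and 7.16 degrees, less where a joint would pass 70% of its speed; a pose out of reach is approached as far as the arm can. A call with a gripper value outside its range is refused whole. The fingers move at their own pace and stop on an object; "grip_force" is the grip in N (left out, the last holds). Time passes only in rows, so rows that do not move let the fingers close. It gives the time, the measured TCP pose, the force, the opening and the grip force at its end, in the units of the state.
- robot.read_state(): the state, without advancing time (a new reading comes with each control period).
- robot.capture(name): name is "side" or "top" or "wrist"; returns (picture, depth): 480x640x3 uint8, blue, green, red; 480x640 float32, mm along the optical axis (not along the pixel's ray), 0 where there is no reading.
- robot.camera_info(name): a dict with "intrinsics" (3x3 intrinsics, pixels), "rvec" (rotation vector, rad) and "tvec" (3), from world to camera coordinates, as OpenCV has them; the wrist camera has in their place "T_tool_cam" (4x4, takes a point from camera to tool coordinates, whose origin is the TCP and whose axes are the flange's). Camera axes: x right, y down, z forward; pixel columns grow to the right and rows downward; lengths in mm; the calibration is good to about 2 mm. A picture is of the moment at which its call begins: read the wrist's pose just before it. camera_info takes no time and is no camera call.
- robot.hand_in(): hands the job in; it is judged then, once.
The state is a dict: "clock": time; "joint_positions": joint angles; "joint_velocities": joint speeds; "effort": joint torques, N m; "ee_pos": TCP position; "tool_rot": TCP orientation; "wrist_force": force on the tool from outside, world axes, zero at the start; "wrist_torque": the same for the moment, N m; "width": opening from 0.0 (shut) to 1.0 (fully open); "gripper_force": force on a finger pad.
Only numpy, scipy, OpenCV 4.12 (cv2) and the standard library are available. Lean on these libraries where they do the work, as an engineer would, in place of code of your own. Each camera call takes 0.05 s, during which the arm holds its last target. There are 200 camera calls.

### The job

The ratchet wheel of the indexing fixture was fed one notch too far. With a fingertip push the pawl's T-lever right over so that the pawl lifts and stays up, then push the wheel's upright peg to turn the wheel backward (counterclockwise from above) by exactly one notch, and tip the lever back so that the pawl drops fully home between the teeth. Nothing needs gripping: leave the white cap lying in the middle of the wheel, and do not disturb the things standing around.

Things in the scene. Friction and masses are not known exactly. Their poses are not given: they have to be found in the camera images.
- ratchet_base: Indexing fixture, fixed to the bench: grey base plate 10 mm thick with a flat ratchet wheel and, on its far (+x) side, a pawl. Origin on the wheel's vertical axis at bench-top height; z up. In this frame the plate spans x -90..100, y -95..105 mm. All offsets in the other entries marked F are in this frame, in mm.
- wheel_centre (a point): Middle of the wheel's top face, F (0, 0, 28). The wheel is an aluminium disc of radius 80 mm with ten steel saw teeth, 8 mm high (tops at z 36), on its rim between radius 60 and 80 mm, 36 degrees apart, and three locating pins 5 mm high around the middle.
- wheel_plate (a joint): Turn of the wheel, rad; starts within 0.07 of 0, nose in its gap. Backward (counterclockwise from above) is negative; one notch back is -0.628. The gap leaves the seated pawl about 0.1 rad of play either way. With the pawl down the teeth stop the wheel going backward; forward it clicks. Light friction, about 1.2 N at the peg; stays where left, does not coast.
- push_peg (a point): Centre of the top end of the wheel's single upright steel peg: diameter 10 mm, 45 mm tall (z 28 to 73), 50 mm from the wheel's axis, on the robot's side; turns with the wheel. At wheel angle 0 it is at F (-48, 15); one notch back brings it to F (-48, -15). To go backward push it from its +y side toward the fixture's -y.
- pawl_hinge (a point): Middle of the pawl's hinge axle, F (70, 60, 64), which runs along the fixture's x between two steel cheeks (x 54..86, y 53..75, top z 74) outside the wheel. From it the pawl's arm, 66 mm long, slopes down toward -y; its nose rests between two teeth at F (70, 2, 33). Thrown over, the nose stands up to z 114.
- pawl_arm (a joint): Pawl angle, rad: 0 = down, fully home between two teeth; 1.35 = thrown right over, nose high (stop). Weighted over-centre: falls shut by itself below about 0.85, stays over by itself above about 1.0. Needs about 1 N at the lever. Resting on top of a tooth it reads about 0.11, on a tooth's ramp 0.01 to 0.1.
- lever_bar (a point): Middle of the pawl's T-lever: dark steel cross bar 12 mm in diameter, 36 mm long along the fixture's x, on a 45 mm stalk from the hinge. Pawl down: F (70, 34, 101). It swings in an arc over the top, F (70, 60, 109), to F (70, 90, 97) when thrown over. Lift the pawl by pushing the bar toward +y from its -y side; drop it by pushing back toward -y from its +y side.
- cap: White screw cap, 36 mm diameter, 18 mm high, loose, lying in the middle of the wheel between three small locating pins; origin in the centre of its underside, 28 mm above the bench. It must stay there.
- rivet_tin: Small red tin, 42 x 60 x 34 mm, loose, bystander behind the fixture.
- stone: Brown pebble, 38 x 52 x 27 mm, loose, bystander behind the fixture.
- jar: Screw jar with white lid, 47 mm diameter, 58 mm high, loose, bystander behind the fixture's left corner.
- awl: Awl with turned wooden handle, 27 x 135 x 27 mm, lying loose left of the fixture, bystander.

How it is judged (in metres and radians):
On the way, in this order (a step that is already met when the one before it is completed fails the run):
1. the pawl is lifted and thrown right over before the wheel has gone back (value of joint pawl_arm above 1 rad and value of joint wheel_plate above -0.25 rad), for 0.2 s.
2. the wheel is pushed back one notch while the pawl is up (value of joint pawl_arm above 1 rad and value of joint wheel_plate between -0.79 and -0.47 rad), for 0.2 s.
At the end, for the whole second after the job is handed in: The pawl is down within 0.05 rad of fully seated, the wheel at rest one notch (0.63 rad, within 0.16) behind where it started, and the cap still flat in the middle of the wheel (within 12 mm) (value of joint pawl_arm between -0.05 and 0.05 rad and value of joint wheel_plate between -0.79 and -0.47 rad and velocity of joint wheel_plate between -0.05 and 0.05 rad/s and horizontal distance between cap and ratchet_base below 0.012 m and height (world z) of cap between 0.024 and 0.034 m and angle between cap's own z axis and vertical below 0.15 rad); the robot touches nothing.
It fails at once if the wheel is turned back more than about a notch and a half (value of joint wheel_plate below -1 rad).
It fails at once if the wheel is fed forward by most of a notch (value of joint wheel_plate above 0.5 rad).
It fails at once if the cap is lifted off the wheel (height (world z) of cap above 0.04 m).
It fails at once if a thing standing around the fixture is displaced by more than 30 mm (distance of any of rivet_tin, stone, jar, awl from where it was at the start of the episode above 0.03 m).
It also fails if it takes over 51 s, if anything falls off the work surface, if the arm or the gripper's body presses on something with over 40 N, if the wrist force passes 120 N, or if a joint passes its speed limit or range.

## Working session

There is one attempt and no reset: what is moved stays moved. The work goes in short steps, Python scripts to look and compute and a tool call to move; the robot and the scene stay as the last step left them, time stands still between calls to the robot, and variables do not carry over. Pictures are saved under pics/ and viewed, at most 10 in all, crops included, and the job is handed in when it is done.

Besides the shell and the picture viewer there is one more tool, called after "Call:" in YAML: its name, and indented under it one key for each argument. servo_tool: Moves the arm, as the interface text tells. Its arguments: {"type":"object","properties":{"slide":{"type":"array"},"rotation":{"type":"array"},"claw":{"type":"array"},"grip_force":{"type":"number"}},"required":["slide","rotation","claw"]}

```bash
mkdir -p pics; cat > h.py <<'E'
import numpy as np, cv2
from station import robot
def cam(n):
    i=robot.camera_info(n); R=cv2.Rodrigues(np.array(i['rvec'],float))[0]
    return np.array(i['intrinsics'],float),R,np.array(i['tvec'],float).ravel()
def world(n,D):
    K,R,t=cam(n); v,u=np.mgrid[:480,:640]
    P=np.stack([(u-K[0,2])/K[0,0]*D,(v-K[1,2])/K[1,1]*D,D],-1)
    return (P-t)@R
E
python3 - <<'E'
from h import *
s=robot.read_state(); print(s['clock'],s['ee_pos'],s['tool_rot'],s['width'])
print(cv2.Rodrigues(np.array(s['tool_rot']))[0].round(3))
for n in('top','side'):
    p,d=robot.capture(n); cv2.imwrite(f'pics/{n}.png',p); np.savez(f'pics/{n}.npz',p=p,d=d)
    K,R,t=cam(n); print(n,-R.T@t,R.round(2).tolist())
E
```

```text
0.0 [147.39210433 529.33142746 217.83481034] [-4.25534384e-01 -3.11204055e+00  2.65500933e-03] 0.9976490407293324
[[-0.963  0.268 -0.001]
 [ 0.268  0.963 -0.002]
 [ 0.    -0.002 -1.   ]]
top [444.94350814 227.88415525 937.63625786] [[0.03, -1.0, 0.04], [-0.99, -0.03, -0.16], [0.16, -0.03, -0.99]]
side [ 574.83324043 -594.66959146  390.53872107] [[1.0, -0.01, -0.02], [-0.03, -0.35, -0.94], [0.0, 0.94, -0.35]]
```

View pics/top.png

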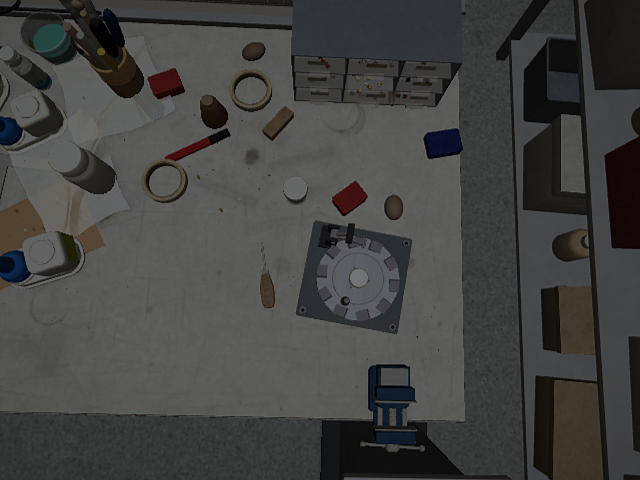

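View pics/side.png

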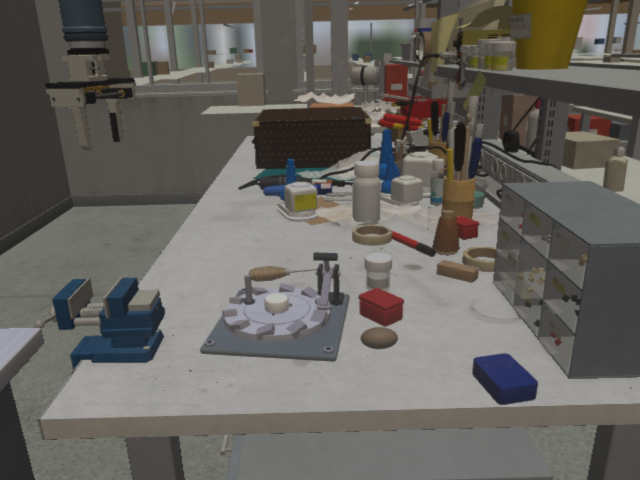

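The top view shows the plate with corners near (315,221), (411,238), (397,333) and (296,317). The cap is at (359,278), the peg top at (346,300) and the lever bar at about (350,232). The pawl is down, and the side view shows it too, with the bar at (325,257) and the peg at (248,278).

```bash
cat >> h.py <<'E'
def ray(n,uv,z):
    K,R,t=cam(n); c=-R.T@t; d=R.T@np.linalg.inv(K)@[uv[0],uv[1],1]; return c+d*(z-c[2])/d[2]
def proj(n,P):
    K,R,t=cam(n); return cv2.projectPoints(np.array(P,float).reshape(-1,3),R,t,K,None)[0].reshape(-1,2)
E
python3 - <<'E'
from h import *
f=np.load('pics/top.npz'); p,d=f['p'],f['d']; W=world('top',d)
q=[ray('top',c,10)[:2] for c in [(315,221),(411,238),(397,333),(296,317)]]
F=np.array([(100,105),(100,-95),(-90,-95),(-90,105)],float)
# refine: points on plate region by depth, rectangle
m=((W[...,2]>5)&(d>0)).astype(np.uint8); r=np.zeros_like(m); r[215:340,290:416]=m[215:340,290:416]
n,l,st,_=cv2.connectedComponentsWithStats(r); k=1+st[1:,4].argmax()
c=max(cv2.findContours((l==k).astype(np.uint8),0,2)[0],key=cv2.contourArea)
box=cv2.boxPoints(cv2.minAreaRect(c)); print('box px',box)
def fit(A,B):
    a=A-A.mean(0); b=B-B.mean(0); th=np.arctan2((a[:,0]*b[:,1]-a[:,1]*b[:,0]).sum(),(a*b).sum())
    R=np.array([[np.cos(th),-np.sin(th)],[np.sin(th),np.cos(th)]]); return th,R,B.mean(0)-R@A.mean(0)
th,R,o=fit(F,np.array(q)); print('th',np.degrees(th),'o',o,'res',(F@R.T+o-q).round(1).tolist())
# cap: white blob
g=cv2.cvtColor(p,6); w=np.zeros_like(g); w[262:295,343:376]=(g[262:295,343:376]>150)
n,l,st,ce=cv2.connectedComponentsWithStats(w); k=1+st[1:,4].argmax(); print('cap',ce[k],st[k],ray('top',ce[k],46), 'z',np.median(W[l==k],0))
for name,zlo,zhi,(v0,v1,u0,u1) in [('peg',66,80,(285,315,330,362)),('bar',92,112,(215,255,310,370))]:
    mm=(W[v0:v1,u0:u1,2]>zlo)&(W[v0:v1,u0:u1,2]<zhi); P=W[v0:v1,u0:u1][mm]; print(name,len(P),P.mean(0) if len(P) else 0,P.min(0),P.max(0),'F',R.T@(P.mean(0)[:2]-o))
print('peg F by ray',R.T@(ray('top',(346,300),73)[:2]-o))
big=cv2.resize(p[210:345,285:425],None,fx=5,fy=5,interpolation=2)[:600]; big=cv2.convertScaleAbs(big,alpha=1.8); cv2.imwrite('pics/crop.png',big)
E
```

```text
box px [[294.99344 314.28445]
 [313.80307 215.53392]
 [415.12692 234.83371]
 [396.3173  333.58423]]
th -8.238661939154923 o [514.68907484 140.33176045] res [[0.6, 3.7], [-0.2, -2.1], [-2.0, -2.2], [1.6, 0.6]]Traceback (most recent call last):
  File "<stdin>", line 16, in <module>
ValueError: attempt to get argmax of an empty sequence
```

```bash
python3 - <<'E'
from h import *
f=np.load('pics/top.npz'); p,d=f['p'],f['d']; W=world('top',d)
th=np.radians(-8.24); R=np.array([[np.cos(th),-np.sin(th)],[np.sin(th),np.cos(th)]]); o=np.array([514.7,140.3])
g=cv2.cvtColor(p,6); s=g[262:295,343:376]; t,b=cv2.threshold(s,0,1,cv2.THRESH_OTSU); print('thr',t,s.max())
x=np.zeros_like(g); x[262:295,343:376]=s>0.85*s.max()
n,l,st,ce=cv2.connectedComponentsWithStats(x); k=1+st[1:,4].argmax(); print('cap',ce[k],st[k],ray('top',ce[k],46),'z',np.median(W[l==k],0))
for name,zlo,zhi,(v0,v1,u0,u1) in [('peg',66,80,(285,315,330,362)),('bar',92,115,(215,255,310,370)),('cheek',68,80,(215,255,310,340))]:
    w=W[v0:v1,u0:u1]; P=w[(w[...,2]>zlo)&(w[...,2]<zhi)]; print(name,len(P),P.mean(0),P.min(0),P.max(0),'F',R.T@(P.mean(0)[:2]-o))
big=cv2.resize(p[210:328,285:425],None,fx=5,fy=5,interpolation=2); cv2.imwrite('pics/crop.png',cv2.convertScaleAbs(big,alpha=1.8))
E
```

```text
thr 102.0 120
cap [358.47107438 277.24380165] [350 269  18  18 242] [516.1265147  141.12974917  46.        ] z [516.21543062 141.19531314  45.76950185]
peg 23 [472.53637332 165.58376033  72.09709623] [468.59039231 161.77297395  69.25051387] [475.96266742 169.36218662  75.35805744] F [-45.35201277  18.97985484]
bar 150 [590.1997598  164.97017325 103.9426954 ] [572.25371144 156.25844025  92.2537734 ] [608.66293803 175.08620513 109.64826877] F [71.18460509 35.23610615]
cheek 167 [594.77634098 191.51631314  72.74773382] [576.16869519 181.19891221  68.01626451] [612.29513465 205.07559653  79.01701764] F [71.90934962 62.16410986]
```

View pics/crop.png

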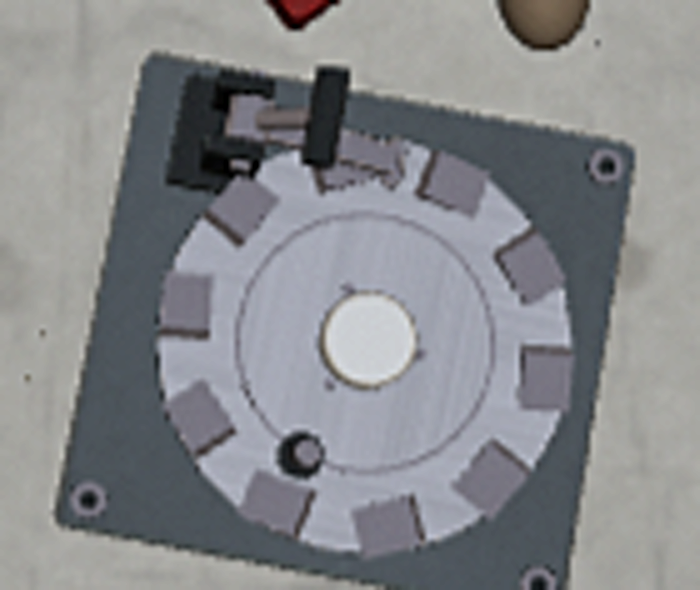

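Fixture origin is about (516.1, 141.1) with yaw −8.0°, and the bar and peg positions agree with that. The wheel sits at about +0.06 rad. I'll align the tool to the fixture, shut the claw and move over the −y side of the lever. After the turn, slide = (−Fx, +Fy, −z).

Call:
servo_tool:
  slide:
    - [0,0,0]
    - [0,0,0]
    - [-3.05,-2.15,0]
    - [-3.05,-2.15,0]
    - [-3.05,-2.15,0]
    - [-3.05,-2.15,0]
    - [-3.05,-2.15,0]
    - [-3.05,-2.15,0]
  rotation:
    - [0,0,-7.1]
    - [0,0,-0.4]
    - [0,0,0]
    - [0,0,0]
    - [0,0,0]
    - [0,0,0]
    - [0,0,0]
    - [0,0,0]
  claw: [0,0,0,0,0,0,0,0]
  grip_force: 10

```text
clock: 0.77
ee_pos: [311.5, 375.0, 218.5]
tool_rot: [-0.225, -3.133, 0.0]
wrist_force: [0.7, 1.0, -0.6]
width: 0.475
gripper_force: 0.0
```

Call:
servo_tool:
  slide:
    - [-3.05,-2.15,0]
    - [-3.05,-2.15,0]
    - [-3.05,-2.15,0]
    - [-3.05,-2.15,0]
    - [-3.05,-2.15,0]
    - [-3.05,-2.15,0]
    - [-3.05,-2.15,0]
    - [-3.05,-2.15,0]
  rotation:
    - [0,0,0]
    - [0,0,0]
    - [0,0,0]
    - [0,0,0]
    - [0,0,0]
    - [0,0,0]
    - [0,0,0]
    - [0,0,0]
  claw: [0,0,0,0,0,0,0,0]

```text
clock: 1.43
ee_pos: [529.1, 170.2, 218.5]
tool_rot: [-0.226, -3.133, -0.0]
wrist_force: [1.0, 0.3, -0.4]
width: 0.011
gripper_force: 0.0
```

Call:
servo_tool:
  slide:
    - [-3.05,-2.15,0]
    - [-3.05,-2.15,0]
    - [0,0,0]
    - [0,0,0]
    - [0,0,0]
  rotation:
    - [0,0,0]
    - [0,0,0]
    - [0,0,0]
    - [0,0,0]
    - [0,0,0]
  claw: [0,0,0,0,0]

```text
clock: 1.85
ee_pos: [581.8, 120.8, 218.0]
tool_rot: [-0.225, -3.132, -0.001]
wrist_force: [-0.2, -0.9, 0.5]
width: -0.001
gripper_force: 0.0
```

```bash
cat >> h.py <<'E'
def F():
    s=robot.read_state(); a=np.radians(8); d=np.array(s['ee_pos'])-[516.1,141.1,0]
    M=cv2.Rodrigues(np.array(s['tool_rot']))[0]
    print('t',s['clock'],'F',(d[0]*np.cos(a)-d[1]*np.sin(a)).round(1),(d[0]*np.sin(a)+d[1]*np.cos(a)).round(1),d[2].round(1),'yaw y',np.degrees(np.arctan2(M[1,1],M[0,1])).round(2),'w',s['width'],'f',np.round(s['wrist_force'],1))
E
python3 -c "
from h import *
F()
p,d=robot.capture('wrist'); cv2.imwrite('pics/wrist.png',p)"
```

```text
t 1.85 F 67.9 -10.9 218.0 yaw y 81.79 w -0.0005173745098440169 f [-0.2 -0.9  0.5]
```

View pics/wrist.png

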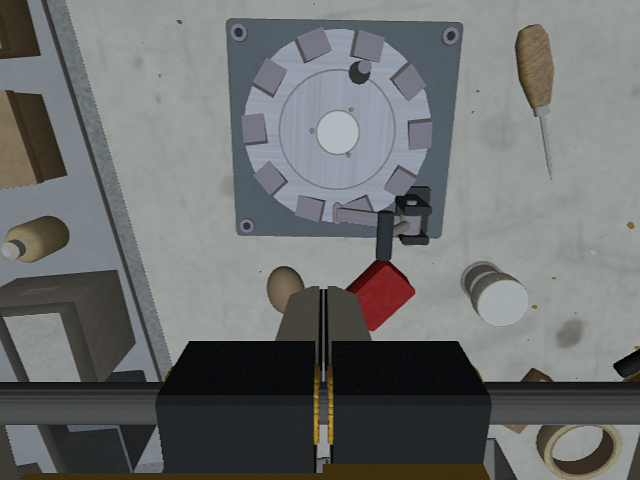

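The wrist view shows the claw shut, with the bar at (385,235), the peg at (362,68) and the cap at (338,132). It matches the frame. Next I descend on the −y side of the bar.

Call:
servo_tool:
  slide:
    - [-0.05,-0.15,3.1]
    - [-0.05,-0.15,3.1]
    - [-0.05,-0.15,3.1]
    - [-0.05,-0.15,3.1]
    - [0,0,0]
    - [0,0,0]
  rotation:
    - [0,0,0]
    - [0,0,0]
    - [0,0,0]
    - [0,0,0]
    - [0,0,0]
    - [0,0,0]
  claw: [0,0,0,0,0,0]

```text
clock: 2.4
ee_pos: [581.6, 115.7, 93.9]
tool_rot: [-0.219, -3.13, 0.0]
wrist_force: [-0.5, 0.1, 0.4]
width: 0.003
gripper_force: 0.0
```

Call:
servo_tool:
  slide:
    - [0,1,0]
    - [0,1,0]
    - [0,1,0]
    - [0,1,0]
    - [0,1,0]
    - [0,1,0]
  rotation:
    - [0,0,0]
    - [0,0,0]
    - [0,0,0]
    - [0,0,0]
    - [0,0,0]
    - [0,0,0]
  claw: [0,0,0,0,0,0]

```text
clock: 2.9
ee_pos: [594.3, 171.0, 106.2]
tool_rot: [0.219, 3.125, -0.01]
wrist_force: [-23.3, -9.5, 68.7]
width: 0.003
gripper_force: 28.2
```

```bash
python3 -c "
from h import *
F()
p,d=robot.capture('side'); cv2.imwrite('pics/s2.png',cv2.resize(p[200:360,180:400],None,fx=3,fy=3))"
```

```text
t 2.9 F 73.3 40.5 106.2 yaw y 82.0 w 0.0033186959405086007 f [-23.3  -9.5  68.7]
```

View pics/s2.png

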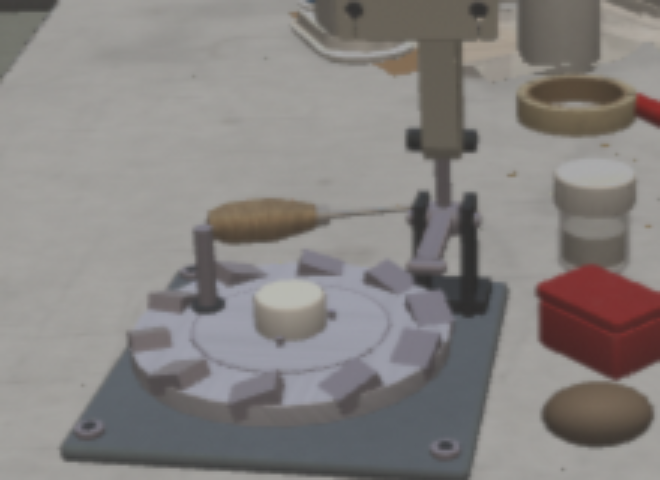

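The side view shows the finger tip at crop (440,157) in front of the bar at (443,140). The pawl is partly lifted, but the tip has been wedged upward by 12 mm with 69 N on it. I'll back off and take a closer look.

Call:
servo_tool:
  slide:
    - [0,-1.0,0]
    - [0,-2.0,0]
    - [0,-2.5,0]
    - [0,0,0]
  rotation:
    - [0,0,0]
    - [0,0,0]
    - [0,0,0]
    - [0,0,0]
  claw: [0,0,0,0]

```text
clock: 3.28
ee_pos: [584.8, 117.5, 96.2]
tool_rot: [0.222, 3.132, -0.002]
wrist_force: [0.0, 0.1, -0.1]
width: 0.005
gripper_force: 0.0
```

```bash
python3 - <<'E'
from h import *
F()
c,s=np.cos(np.radians(8)),np.sin(np.radians(8))
def w(x,y,z): return [516.1+x*c+y*s,141.1-x*s+y*c,z]
for a in (0,.2,.4,.6,1.0,1.35):
    t=np.radians(125)-a; print(a,proj('side',w(70,60+45*np.cos(t),64+45*np.sin(t))).round(1))
print('tip then',proj('side',[w(73.3,40.5,106),w(73.3,25,106)]).round(1))
p,d=robot.capture('side'); cv2.imwrite('pics/s3.png',cv2.resize(p[190:350,200:380],None,fx=3.7,fy=3.7,interpolation=2))
W=world('side',d); 
E
```

```text
t 3.2833 F 71.3 -13.8 96.2 yaw y 81.89 w 0.005134921148083465 f [ 0.   0.1 -0.1]
0 [[325.  255.6]]
0.2 [[325.5 251. ]]
0.4 [[326.1 247.4]]
0.6 [[326.7 244.8]]
1.0 [[328. 243.]]
1.35 [[329.  245.2]]
tip then [[327.6 251. ]
 [326.4 254.6]]
```

View pics/s3.png

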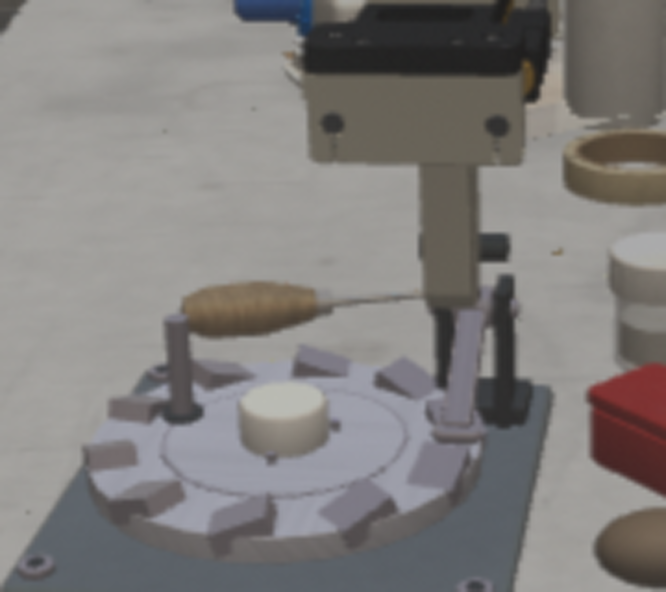

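The pawl has fallen shut again (bar at crop (495,246)), and the peg and cap have not moved. The fingertips taper along the closing direction and wedge on the bar. I'll turn the tool 90° and push with the flat sides. After the turn, slide = (+Fy, +Fx, −z).

Call:
servo_tool:
  slide:
    - [0,-0.5,0]
    - [0,0,0]
    - [0,0,0]
    - [0,0,0]
    - [0,0,0]
    - [0,0,0]
    - [0,0,0]
    - [0,0,0]
  rotation:
    - [0,0,7]
    - [0,0,7]
    - [0,0,7]
    - [0,0,7]
    - [0,0,7]
    - [0,0,7]
    - [0,0,7]
    - [0,0,7]
  claw: [0,0,0,0,0,0,0,0]

```text
clock: 4.0
ee_pos: [584.3, 116.2, 95.4]
tool_rot: [1.673, 2.658, 0.002]
wrist_force: [-0.5, 0.7, 0.4]
width: 0.002
gripper_force: 0.0
```

Call:
servo_tool:
  slide:
    - [0,0,0]
    - [0,0,0]
    - [0,0,0]
    - [0,0,0]
    - [0,0,0.4]
    - [0,0,0]
    - [0,0,0]
  rotation:
    - [0,0,7]
    - [0,0,7]
    - [0,0,7]
    - [0,0,7]
    - [0,0,6]
    - [0,0,0]
    - [0,0,0]
  claw: [0,0,0,0,0,0,0]

```text
clock: 4.58
ee_pos: [583.9, 115.7, 91.0]
tool_rot: [2.368, 2.064, 0.001]
wrist_force: [0.5, 1.0, -0.6]
width: 0.007
gripper_force: 0.0
```

```bash
python3 -c "
from h import *
F()"
```

```text
t 4.5833 F 70.6 -15.7 91.0 yaw y -7.84 w 0.007292335294497112 f [ 0.5  1.  -0.6]
```

Call:
servo_tool:
  slide:
    - [1.2,0,0]
    - [1.2,0,0]
    - [0.8,0,0]
    - [0.5,0,0]
    - [0.5,0,0]
    - [0.5,0,0]
    - [0,0,0]
  rotation:
    - [0,0,0]
    - [0,0,0]
    - [0,0,0]
    - [0,0,0]
    - [0,0,0]
    - [0,0,0]
    - [0,0,0]
  claw: [0,0,0,0,0,0,0]

```text
clock: 5.17
ee_pos: [590.3, 162.1, 90.6]
tool_rot: [-2.371, -2.06, -0.0]
wrist_force: [-0.4, -0.7, -0.1]
width: 0.007
gripper_force: 0.1
```

Call:
servo_tool:
  slide:
    - [0.5,0,0]
    - [0.5,0,0]
    - [0.5,0,0]
    - [0.5,0,0]
    - [0.5,0,0]
    - [0.5,0,0]
    - [0.5,0,0]
    - [0.5,0,0]
  rotation:
    - [0,0,0]
    - [0,0,0]
    - [0,0,0]
    - [0,0,0]
    - [0,0,0]
    - [0,0,0]
    - [0,0,0]
    - [0,0,0]
  claw: [0,0,0,0,0,0,0,0]

```text
clock: 5.83
ee_pos: [595.9, 201.2, 90.6]
tool_rot: [-2.372, -2.06, 0.0]
wrist_force: [-0.1, -1.2, -0.3]
width: 0.005
gripper_force: 0.6
```

```bash
python3 - <<'E'
from h import *
F()
p,d=robot.capture('side'); cv2.imwrite('pics/s4.png',cv2.resize(p[190:350,200:380],None,fx=3.7,fy=3.7,interpolation=2))
E
```

```text
t 5.8333 F 70.6 70.7 90.6 yaw y -8.07 w 0.005369185368933843 f [-0.1 -1.2 -0.3]
```

View pics/s4.png

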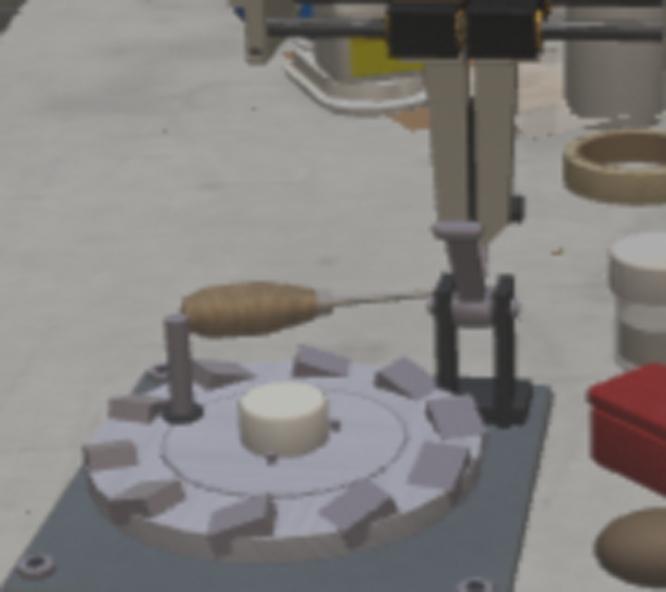

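The side view shows the pawl thrown over, with its nose up at crop (457,230) and the bar behind the finger. I'll lift straight up and go to the +y side of the peg.

Call:
servo_tool:
  slide:
    - [0,0,-3]
    - [0,0,-3]
    - [0,0,0]
    - [-0.5,-2.4,0]
    - [-0.5,-2.4,0]
    - [-0.5,-2.4,0]
    - [-0.5,-2.4,0]
    - [-0.5,-2.2,0]
  rotation:
    - [0,0,0]
    - [0,0,0]
    - [0,0,0]
    - [0,0,0]
    - [0,0,0]
    - [0,0,0]
    - [0,0,0]
    - [0,0,0]
  claw: [0,0,0,0,0,0,0,0]

```text
clock: 6.55
ee_pos: [474.0, 192.5, 150.4]
tool_rot: [-2.372, -2.06, 0.0]
wrist_force: [-0.3, 0.1, -0.1]
width: 0.004
gripper_force: 0.0
```

Call:
servo_tool:
  slide:
    - [0,0,0]
    - [0,0,3]
    - [0,0,3]
    - [0,0,3]
    - [0,0,0.8]
    - [0,0,0]
  rotation:
    - [0,0,0]
    - [0,0,0]
    - [0,0,0]
    - [0,0,0]
    - [0,0,0]
    - [0,0,0]
  claw: [0,0,0,0,0,0]

```text
clock: 7.05
ee_pos: [473.9, 192.1, 50.5]
tool_rot: [-2.37, -2.058, 0.007]
wrist_force: [-0.2, -0.2, 1.0]
width: 0.005
gripper_force: 0.0
```

```bash
python3 - <<'E'
from h import *
F()
E
```

```text
t 7.05 F -48.8 44.7 50.5 yaw y -8.08 w 0.00489196402683802 f [-0.2 -0.2  1. ]
```

Call:
servo_tool:
  slide:
    - [-0.8,0,0]
    - [-0.6,0,0]
    - [-0.6,0,0]
    - [-0.6,0,0]
    - [-0.6,0,0]
    - [-0.6,0,0]
    - [-0.5,0,0]
    - [-0.4,0,0]
  rotation:
    - [0,0,0]
    - [0,0,0]
    - [0,0,0]
    - [0,0,0]
    - [0,0,0]
    - [0,0,0]
    - [0,0,0]
    - [0,0,0]
  claw: [0,0,0,0,0,0,0,0]

```text
clock: 7.72
ee_pos: [470.5, 145.2, 53.6]
tool_rot: [2.371, 2.057, 0.004]
wrist_force: [2.3, 1.8, -0.1]
width: 0.006
gripper_force: 1.1
```

Call:
servo_tool:
  slide:
    - [0,0,0]
    - [0,0,0]
    - [0,0,0]
  rotation:
    - [0,0,0]
    - [0,0,0]
    - [0,0,0]
  claw: [0,0,0]

```text
clock: 7.97
ee_pos: [468.7, 145.6, 52.5]
tool_rot: [-2.372, -2.059, 0.001]
wrist_force: [0.4, 0.1, -0.2]
width: 0.002
gripper_force: 0.0
```

```bash
python3 - <<'E'
from h import *
F()
p,d=robot.capture('wrist'); cv2.imwrite('pics/w5.png',p)
p,d=robot.capture('side'); cv2.imwrite('pics/s5.png',cv2.resize(p[190:350,180:390],None,fx=3.7,fy=3.7,interpolation=2))
E
```

```text
t 7.9667 F -47.5 -2.1 52.5 yaw y -8.08 w 0.001690269263835942 f [ 0.4  0.1 -0.2]
```

View pics/s5.png

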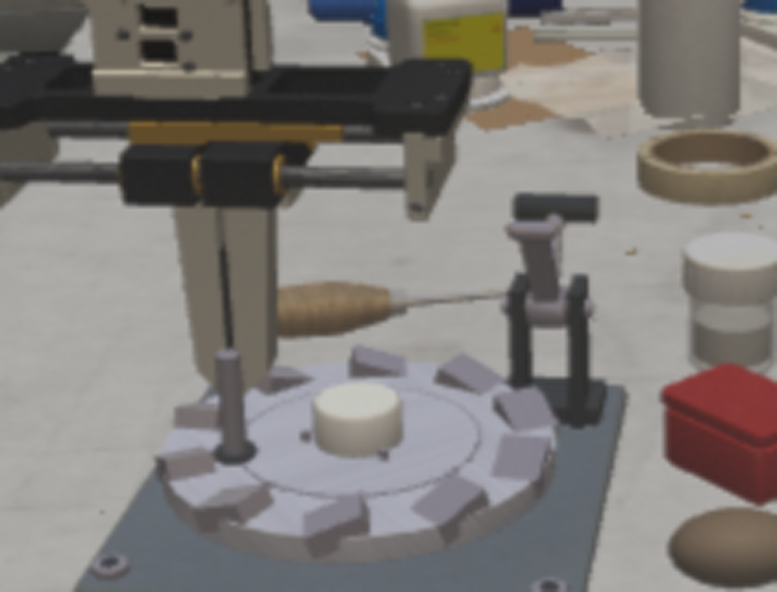

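The pawl is up, with the bar at crop (555,207). The peg, with its top at (228,355), has been turned back. I'll measure the wheel angle.

```bash
python3 - <<'E'
from h import *
c,s=np.cos(np.radians(8)),np.sin(np.radians(8))
def inv(P): d=np.array(P)[:2]-[516.1,141.1]; return np.array([d[0]*c-d[1]*s,d[0]*s+d[1]*c])
P=ray('side',(180+228/3.7,190+355/3.7),73); f=inv(P); print('now',f,'wheel',np.radians(162.65)-np.arctan2(f[1],f[0])%(2*np.pi))
# sanity: earlier s4 peg top (177,322) fx3.7 off(200,190)
f=inv(ray('side',(200+177/3.7,190+322/3.7),73)); print('before',f,np.radians(162.65)-np.arctan2(f[1],f[0])%(2*np.pi))
E
```

```text
now [-45.0303381  -22.83183604] wheel -0.7720722372304945
before [-44.04671072   9.99952117] -0.0795775547737092
```

Call:
servo_tool:
  slide:
    - [0.8,0,0]
    - [0,0,-3]
    - [0,0,-3.5]
    - [0,0,-3.5]
    - [2.5,2.4,0]
    - [2.5,2.4,0]
    - [2.5,2.4,0]
    - [2.5,2.4,0]
  rotation:
    - [0,0,0]
    - [0,0,0]
    - [0,0,0]
    - [0,0,0]
    - [0,0,0]
    - [0,0,0]
    - [0,0,0]
    - [0,0,0]
  claw: [0,0,0,0,0,0,0,0]

```text
clock: 8.73
ee_pos: [580.1, 241.2, 153.1]
tool_rot: [2.372, 2.06, 0.001]
wrist_force: [-0.3, -0.4, 0.0]
width: 0.007
gripper_force: 0.0
```

Call:
servo_tool:
  slide:
    - [2,2.2,0]
    - [0,0,0]
    - [0,0,0]
  rotation:
    - [0,0,0]
    - [0,0,0]
    - [0,0,0]
  claw: [0,0,0]

```text
clock: 8.98
ee_pos: [603.7, 257.4, 151.3]
tool_rot: [-2.37, -2.061, 0.002]
wrist_force: [-0.2, -0.2, 0.5]
width: 0.002
gripper_force: 0.0
```

```bash
python3 - <<'E'
from h import *
F()
c,s=np.cos(np.radians(8)),np.sin(np.radians(8))
def inv(P): d=np.array(P)[:2]-[516.1,141.1]; return np.array([d[0]*c-d[1]*s,d[0]*s+d[1]*c])
p,d=robot.capture('top'); W=world('top',d)
dd=W-[516.1,141.1,0]; r=np.hypot(dd[...,0],dd[...,1]); m=(r<62)&(W[...,2]>64)&(W[...,2]<80)&(dd[...,0]<0)
P=W[m]; print(len(P)); f=inv(np.median(P,0)) if len(P) else [0,0]; print(f,P.min(0),P.max(0),'wheel',np.radians(162.65)-np.arctan2(f[1],f[0])%(2*np.pi))
cv2.imwrite('pics/t6.png',cv2.convertScaleAbs(cv2.resize(p[190:345,270:430],None,fx=3.7,fy=3.7,interpolation=2),alpha=1.7))
E
```

```text
t 8.9833 F 70.6 127.3 151.3 yaw y -7.98 w 0.0015237212567228123 f [-0.2 -0.2  0.5]
0Traceback (most recent call last):
  File "<stdin>", line 7, in <module>
    return umr_minimum(a, axis, None, out, keepdims, initial, where)
ValueError: zero-size array to reduction operation minimum which has no identity
```

The arm hides the peg from above, but the side view difference and the contact geometry both give about −0.63. I'll tip the lever back now.

Call:
servo_tool:
  slide:
    - [0,0,3]
    - [0,0,3]
    - [0,0,0]
    - [-0.9,0,0]
    - [-0.8,0,0]
    - [-0.6,0,0]
    - [-0.5,0,0]
    - [-0.5,0,0]
  rotation:
    - [0,0,0]
    - [0,0,0]
    - [0,0,0]
    - [0,0,0]
    - [0,0,0]
    - [0,0,0]
    - [0,0,0]
    - [0,0,0]
  claw: [0,0,0,0,0,0,0,0]

```text
clock: 9.7
ee_pos: [600.0, 222.6, 94.6]
tool_rot: [2.372, 2.058, 0.004]
wrist_force: [0.2, 0.5, 0.3]
width: 0.005
gripper_force: 0.2
```

Call:
servo_tool:
  slide:
    - [-0.5,0,0]
    - [-0.5,0,0]
    - [-0.5,0,0]
    - [-0.3,0,0]
    - [0,0,0]
    - [0,0,0]
  rotation:
    - [0,0,0]
    - [0,0,0]
    - [0,0,0]
    - [0,0,0]
    - [0,0,0]
    - [0,0,0]
  claw: [0,0,0,0,0,0]

```text
clock: 10.2
ee_pos: [596.5, 205.4, 92.5]
tool_rot: [-2.373, -2.059, 0.0]
wrist_force: [-0.9, -0.0, 0.1]
width: 0.009
gripper_force: 0.0
```

Call:
servo_tool:
  slide:
    - [2,0,0]
    - [3,0,0]
    - [1,0,-3]
    - [2,-2,-3]
    - [3,-2,-3]
    - [3,-2,-2]
    - [3,-2,0]
    - [0,0,0]
  rotation:
    - [0,0,0]
    - [0,0,0]
    - [0,0,0]
    - [0,0,0]
    - [0,0,0]
    - [0,0,0]
    - [0,0,0]
    - [0,0,0]
  claw: [0,0,0,0,0,0,0,0]

```text
clock: 10.87
ee_pos: [540.1, 388.2, 201.5]
tool_rot: [-2.365, -2.065, -0.007]
wrist_force: [-0.0, -1.0, -1.0]
width: 0.002
gripper_force: 0.0
```

Call:
servo_tool:
  slide:
    - [3,-2.5,0]
    - [3,-2.5,0]
    - [3,-2.5,0]
    - [3,-2.5,0]
    - [3,-2.5,0]
    - [0,0,0]
    - [0,0,0]
    - [0,0,0]
  rotation:
    - [0,0,0]
    - [0,0,0]
    - [0,0,0]
    - [0,0,0]
    - [0,0,0]
    - [0,0,0]
    - [0,0,0]
    - [0,0,0]
  claw: [0,0,0,0,0,0,0,0]

```text
clock: 11.53
ee_pos: [440.1, 547.3, 198.6]
tool_rot: [2.371, 2.06, -0.002]
wrist_force: [0.5, 0.2, -0.1]
width: 0.002
gripper_force: 0.0
```

```bash
python3 - <<'E'
from h import *
F()
c,s=np.cos(np.radians(8)),np.sin(np.radians(8))
def inv(P): d=np.array(P)[:2]-[516.1,141.1]; return np.array([d[0]*c-d[1]*s,d[0]*s+d[1]*c])
p,d=robot.capture('top'); W=world('top',d)
dd=W-[516.1,141.1,0]; r=np.hypot(dd[...,0],dd[...,1]); m=(r<62)&(W[...,2]>66)&(W[...,2]<80)&(dd[...,0]<0)
P=W[m]
if len(P): f=inv(P.mean(0)); print(len(P),f,'wheel',np.radians(162.65)-np.arctan2(f[1],f[0])%(2*np.pi))
m=(r<95)&(W[...,2]>92)&(W[...,2]<115)&(dd[...,0]>40); P=W[m]
if len(P): print('bar',len(P),inv(P.mean(0)),P.mean(0)[2])
q,_=robot.capture('side')
A=cv2.convertScaleAbs(cv2.resize(p[190:345,280:430],None,fx=2.6,fy=2.6),alpha=1.7); B=cv2.resize(q[190:345,190:340],None,fx=2.6,fy=2.6)
cv2.imwrite('pics/fin.png',np.hstack([A,B]))
E
```

```text
t 11.5333 F -131.8 391.7 198.6 yaw y -8.01 w 0.002243269511492339 f [ 0.5  0.2 -0.1]
26 [-46.27455001 -17.54951114] wheel -0.6653039916724648
bar 146 [69.90135745 33.80474972] 104.52156852375941
```

View pics/fin.png

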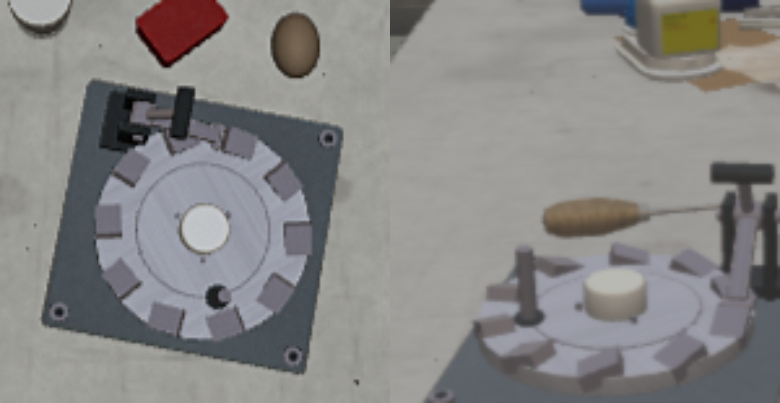

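The final views show the pawl seated, because the bar is within 0.3 mm of its starting position. The wheel is at about −0.66 rad, the cap is centred and the bystanders are untouched, so I'm handing in.

```bash
python3 -c "
from station import robot
print(robot.hand_in())"
```

```text
the job is handed in; nothing more can be done
None
```

The job is handed in (no verdict came back): the wheel is one notch back at about −0.66 rad by camera, the pawl is seated, the cap is still in the middle and nothing around looks moved, though a first push wedged the finger on the lever (69 N at the wrist) before I turned the tool and redid it.

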